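Set a dosing-pump eccentric to top dead centre against a sprung plunger gauge

TASK

Slide the dial gauge up on its rail by its blue post until its plunger rests lightly sprung on the brass eccentric, with the needle in the green zone, and let go of the post. Then turn the shaft by its red crank handle, watching the needle, until the eccentric is at top dead centre (its highest point pushing the plunger furthest back), and leave it there with the plunger still sprung against it and your hand off. Never drive the plunger onto its end stop, and leave everything else on the bench and the jig where it is.

Things in the scene. Friction and masses are not known exactly. Their poses are not given: they have to be found in the camera images.
- jig: Setting jig: aluminium base plate 150 (x) x 420 (y) x 15 mm high carrying an upright shaft, a blue column and a gauge rail. Origin on the shaft's axis at bench level; z up, +y along the gauge rail away from the shaft, so the plunger points along -y at the shaft. The jig's place and yaw vary.
- shaft_axis (a point): Point on the shaft's axis, 68 mm above the bench (plunger height), axes as the jig's. The eccentric is a brass disc of 60 mm diameter, 60 to 76 mm above the bench, mounted 5 mm off this axis: its rim is 25 to 35 mm away on the plunger's side. It is clamped to the shaft at an angle to the crank that differs every time: only the plunger shows it.
- bracket_top (a point): Top of the blue overhead arm on the shaft's axis, 118 mm above the bench; the arm is 34 mm wide and runs to a column 80 mm to the jig's -y side. The crank turns above it: crank arm and hub top are 136 mm above the bench, and only the red handle stands higher.
- handle_centre (a point): Centre of the red crank handle: upright sleeve 18 mm in diameter, 45 mm tall (138 to 183 mm above the bench; this point 160 mm), 45 mm from the shaft's axis. It spins freely on its pin, so it can be held and taken round the circle without turning the hand; its own axes mean nothing. Shaft friction is about 0.07 N m (1.6 N at the handle); it turns without end both ways and stays where left.
- carriage_post (a point): Graspable middle (102 mm above the bench) of the blue upright post on the gauge carriage: 16 mm diameter, top 125 mm up, free from 45 mm up. The carriage slides only along the jig's y axis (-y = to the shaft), takes about 8 N to move and stays where left. At the start the plunger is clear of the eccentric by 20 to 50 mm.
- dial_centre (a point): Centre of the white dial (92 mm across, face up, 105 mm above the bench; black housing 98 mm across), fixed to the carriage 90 mm from the post towards the shaft, so its edge is 33 mm from the post's surface. A green zone marks a light preload, a red mark the end stop.
- plunger_tip (a point): Front of the plunger's ball tip (10 mm ball), 68 mm above the bench, 180 mm from the post's axis towards the shaft when fully out. It moves up to 18 mm back into the gauge against a spring (2 N just touching, 5.2 N at the end stop). While it touches the eccentric, its horizontal distance from shaft_axis is the eccentric's height there.
- needle (a joint): Dial needle, rad: 0 with the plunger fully out (needle towards the jig's -x side), growing clockwise from above by 0.3 rad per mm of plunger pushed in; end stop 5.4 (red mark from about 5.1). Green zone: 0.45 to 1.35 rad. A full turn of the shaft sweeps 10 mm (3.0 rad), less whatever the plunger hangs free; at top dead centre the reading peaks.
- spare_bush: Bystander: brass ring 44 mm across, 18 mm high, on the jig's base plate; leave alone. Origin at its underside.
- spare_piston: Bystander: small steel piston 22 mm across, 45 mm high, standing on the jig's base plate; leave alone. Origin at its underside.
- amber_bottle: Bystander: amber bottle 90 mm across, 190 mm high. Origin at its underside.
- small_bottle: Bystander: small amber bottle 60 mm across, 120 mm high. Origin at its underside.
- beaker: Bystander: white beaker 70 mm across, 85 mm high. Origin at its underside.
- spanner: Bystander: spanner lying on the bench.
- parts_tray: Bystander: blue tray 160 x 110 x 30 mm. Origin at its underside.

How it is judged:
By the outcome, as a careful person would: the job done as asked, in the order asked, and still so for the second after the job is handed in, with the robot touching nothing.
It also fails if it takes over 58 s, if anything falls off the work surface, if the arm or the gripper's body presses on something with over 40 N, if the wrist force passes 120 N, or if a joint passes its speed limit or range.

ROBOT

A 6-joint arm with a two-finger parallel gripper is mounted at the origin on the work surface. World frame = base frame: x ahead of the robot, y to its left, z up, the work surface at z = 0. Lengths are in m, angles in degrees, forces in N, time in s.
With the tool pointing down it reaches from about 0.325 to 0.775 m from the base axis. Payload 5.5 kg.
Tool frame: the origin (TCP) lies at the very end of the fingers, on their centre line; the grasp point (between the pads) lies 19 mm behind it (ctrl.pinch_z is the distance from the TCP to the grasp point, in m); z points along the fingers, y is the line along which they close (so a half turn about z gives the same grasp; the last joint's range is limited). The gripper opens to 85 mm and grips with 20 to 120 N. Pads are 22 mm wide; open, the fingers measure 114 mm over their backs; the gripper's body (76 mm by 85 mm) begins 54 mm behind the grasp point. The pads swing forward as they close: fully open they stand 13 mm farther back than shut.
Start: joints at [-80.369, 5.22, 70.514, -0, 104.267, -3.249], TCP at [0.134, -0.585, 0.231] pointing down, gripper open.
Joint ranges: [-164.24, 164.24], [-49.07, 125.15], [9.68, 141.18], [-86.29, 266.29], [3.28, 154.24], [-151.56, 151.56]. Speed limits (degrees/s): [147.25, 147.25, 172.46, 180, 180, 180].

INTERFACE

Orientations are given as [roll, pitch, yaw] about the fixed x, y, z axes, in that order (R = Rz(yaw) Ry(pitch) Rx(roll)).
In Python, from bench import monitor, imaging, sign_off, ctrl gives the robot as it stands.
- The arm moves only by the shell command python3 -m handwheel 'ROWS' [FORCE]. ROWS is JSON, one flat list of numbers, 7 for each row, row after row: the opening, from 0 (shut) to 1 (fully open), then the shift along the world's x, y, z in mm, then the turn, a rotation vector about the world's x, y, z in rad. A call has 1 to 5 rows; each row is the pose to reach, as a shift and turn from the pose commanded when the call began; what a row does not reach only later rows make up. A row lasts 1/12 s, in which the tool goes at most 41.7 mm and 7.16 degrees, less where a joint would pass 70% of its speed; a pose out of reach is approached as far as the arm can. A call with a gripper value outside its range is refused whole. The fingers move at their own pace and stop on an object; FORCE is the grip in N (left out, the last holds). Time passes only in rows, so rows that repeat a pose let the fingers close. It gives the time, the measured TCP pose, the force, the opening and the grip force at its end, in the units of the state.
- monitor.sense(): the state, without advancing time (a new reading comes with each control period).
- imaging.camera(name): name is "side" or "top"; returns a dict with "frame" (384x512x3 uint8, red, green, blue), "mtx" (3x3 intrinsics, pixels), "xyz" and "attitude" of the camera in the world. Camera axes: x right, y down, z forward; pixel columns grow to the right and rows downward; lengths in m; the calibration is good to about 2 mm. A picture is of the moment at which its call begins. There is no depth.
- sign_off(): hands the job in; it is judged then, once.
The state is a dict: "time_s": time; "q": joint angles; "qvel": joint speeds; "joint_torque": joint torques, N m; "position": TCP position; "orientation": TCP orientation; "contact_force": force on the tool from outside, world axes, zero at the start; "wrist_torque": the same for the moment, N m; "opening": finger opening in m; "finger_force": force on a finger pad.
Only numpy, scipy, OpenCV 4.12 (cv2) and the standard library are available. Lean on these libraries where they do the work, as an engineer would, in place of code of your own. Each camera call takes 0.05 s, during which the arm holds its last target. There are 200 camera calls.

## Working session

There is one attempt and no reset: what is moved stays moved. The work goes in short steps, Python scripts to look and compute and a shell command to move; the robot and the scene stay as the last step left them, time stands still between calls to the robot, and variables do not carry over. Pictures are saved under pics/ and viewed, at most 10 in all, crops included, and the job is handed in when it is done.

```bash
ls; mkdir -p pics; python3 - <<'E'
from bench import monitor, imaging, ctrl
import cv2
for n in ("top","side"):
    c=imaging.camera(n); cv2.imwrite(f"pics/{n}0.png",c["frame"][:,:,::-1])
    print(n,c["mtx"],c["xyz"],c["attitude"])
print(monitor.sense(),ctrl.pinch_z)
E
```

```text
pics
top [[391.12907905   0.         248.62763116]
 [  0.         391.12907905 186.98945037]
 [  0.           0.           1.        ]] [0.29902073 0.01036585 1.18849554] [-171.15917971   -1.28699119  -89.48482255]
side [[385.33720823   0.         250.24207558]
 [  0.         385.33720823 192.71306301]
 [  0.           0.           1.        ]] [ 0.04634351 -0.95533637  1.00826147] [-130.40179302   -0.26999535  -23.04972455]
{'time_s': 0.1, 'q': array([-8.03679641e+01,  5.25966935e+00,  7.05755413e+01, -1.61402659e-03,
        1.04266573e+02, -3.24906340e+00]), 'qvel': array([-0.09080531, -0.12731723, -0.20420177,  0.0642422 , -0.00540237,
       -0.01596539]), 'joint_torque': array([ 1.51693141e-03, -4.60218465e+01, -4.19220293e+01, -6.11429277e-05,
        1.06805799e-02,  4.27046814e-06]), 'position': array([ 0.13369986, -0.58465417,  0.23024927]), 'orientation': array([-1.79898292e+02, -4.20626799e-03,  1.28806992e+01]), 'contact_force': array([0.04703203, 0.21709209, 0.26355611]), 'wrist_torque': array([ 0.00878859,  0.00708477, -0.02874319]), 'finger_force': 0.0, 'opening': 0.08555646981891997} 0.0187
```

View pics/top0.png

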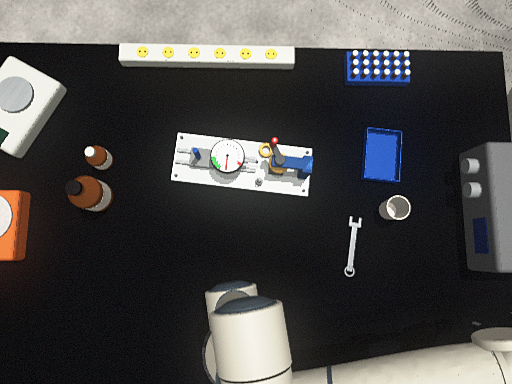

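View pics/side0.png

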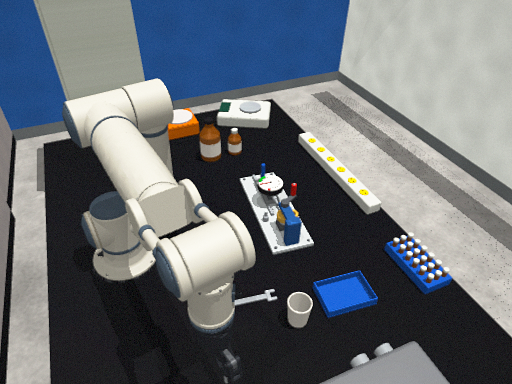

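The top view shows the jig at (242,163), its gauge at (227,156), the blue post at (195,155), the red handle at (275,141) and the blue column on the right at (305,165). Jig +y points image-left, which is world +y.

```bash
cat > h.py <<'E'
from bench import monitor, imaging, ctrl
import cv2, numpy as np
from scipy.spatial.transform import Rotation as R
def rot(c): return R.from_euler('xyz',c["attitude"],degrees=True).as_matrix()
def cast(c,uv,z):
    uv=np.atleast_2d(uv).astype(float)
    d=np.c_[uv,np.ones(len(uv))]@np.linalg.inv(c["mtx"]).T@rot(c).T
    o=np.array(c["xyz"]); return o+d*((z-o[2])/d[:,2])[:,None]
def proj(c,p):
    q=(np.atleast_2d(p)-c["xyz"])@rot(c)@c["mtx"].T; return q[:,:2]/q[:,2:]
def tri(c1,u1,c2,u2):
    A=[];b=[]
    for c,u in((c1,u1),(c2,u2)):
        d=cast(c,u,0)[0]-c["xyz"]; d/=np.linalg.norm(d); P=np.eye(3)-np.outer(d,d); A.append(P); b.append(P@c["xyz"])
    return np.linalg.lstsq(np.vstack(A),np.hstack(b),rcond=None)[0]
def blobs(f,kind,mina=6):
    h=cv2.cvtColor(f,cv2.COLOR_RGB2HSV)
    H,S,V=[h[...,i].astype(int) for i in range(3)]
    m={'blue':(abs(H-110)<15)&(S>110)&(V>50),'red':((H<6)|(H>174))&(S>150)&(V>80),'white':(S<50)&(V>120),
       'green':(abs(H-60)<20)&(S>80)&(V>60)}[kind].astype('uint8')
    n,l,s,ce=cv2.connectedComponentsWithStats(m)
    return [(s[i,4],s[i,:4].tolist(),ce[i].round(1).tolist(),l==i) for i in range(1,n) if s[i,4]>=mina]
E
python3 - <<'E'
from h import *
t=imaging.camera("top"); s=imaging.camera("side")
for c,n,x0,x1,y0,y1 in((t,'top',165,320,120,205),(s,'side',230,320,150,260)):
  for k in('blue','red','green','white'):
    for b in blobs(c["frame"],k):
      x,y=b[2]
      if x0<x<x1 and y0<y<y1: print(n,k,b[:3])
m=np.zeros((384,512),'uint8')
h=cv2.cvtColor(t["frame"],cv2.COLOR_RGB2GRAY); m[120:205,165:325]=h[120:205,165:325]>110
pts=np.argwhere(m)[:,::-1].astype(np.float32)
w=cast(t,pts,0.015)[:,:2].astype(np.float32)
r=cv2.minAreaRect(w*1000); print(r, cv2.boxPoints(r))
big=[]
for c,(x0,x1,y0,y1) in((t,(165,325,120,205)),(s,(230,320,150,255))):
  i=c["frame"][y0:y1,x0:x1,::-1]; i=cv2.resize(i,None,fx=5,fy=5,interpolation=cv2.INTER_CUBIC); big.append(i)
cv2.imwrite("pics/z1.png",big[0]);cv2.imwrite("pics/z2.png",big[1])
E
```

```text
top blue (np.int32(43), [193, 148, 7, 11], [196.1, 152.4])
top blue (np.int32(418), [272, 155, 42, 21], [297.6, 163.3])
top blue (np.int32(8), [303, 175, 4, 4], [304.2, 176.8])
top red (np.int32(30), [271, 137, 7, 10], [274.3, 140.7])
top red (np.int32(6), [226, 162, 1, 6], [226.0, 164.5])
top red (np.int32(6), [238, 162, 3, 3], [238.8, 162.8])
top green (np.int32(50), [211, 157, 10, 12], [215.3, 162.5])
top white (np.int32(4889), [171, 132, 139, 64], [231.1, 165.4])
top white (np.int32(6), [273, 139, 3, 3], [274.2, 139.8])
top white (np.int32(325), [276, 144, 36, 14], [293.9, 150.5])
top white (np.int32(36), [262, 148, 8, 6], [265.4, 150.2])
top white (np.int32(45), [275, 155, 10, 9], [279.4, 159.3])
side blue (np.int32(59), [261, 163, 5, 14], [262.8, 168.7])
side blue (np.int32(528), [279, 202, 22, 44], [290.5, 225.7])
side red (np.int32(61), [291, 183, 6, 13], [293.3, 189.0])
side green (np.int32(20), [259, 176, 7, 6], [261.4, 178.4])
side white (np.int32(304), [256, 172, 27, 19], [271.0, 182.1])
side white (np.int32(1542), [240, 175, 74, 79], [271.0, 219.1])
side white (np.int32(76), [277, 189, 11, 13], [282.1, 195.7])
side white (np.int32(24), [273, 196, 5, 8], [275.1, 199.0])
side white (np.int32(22), [289, 202, 5, 9], [290.9, 205.4])
((562.4769287109375, 4.56060791015625), (423.74664306640625, 169.7298583984375), 83.7886962890625) [[ 455.18643 -196.88693]
 [ 623.9199  -215.25095]
 [ 669.76746  206.00815]
 [ 501.03394  224.37216]]
```

View pics/z1.png

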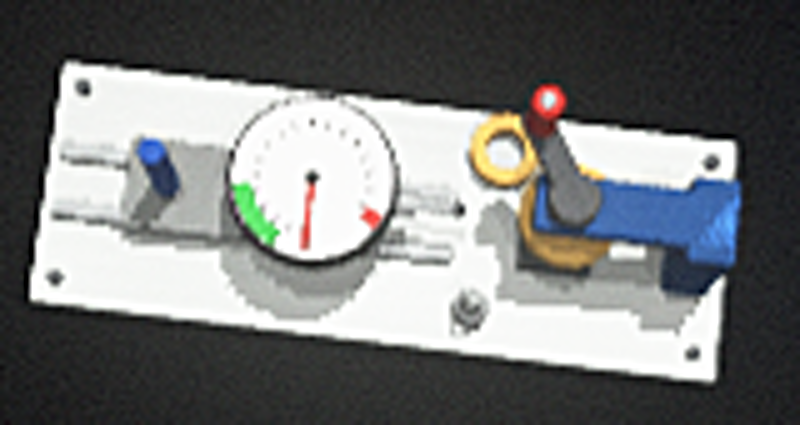

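Zoomed crop: post top at (152,148), dial centre (313,178), handle top (548,98), crank hub (575,203), plate corners (65,62), (737,142), (715,382) and (30,300). The needle points down (zero), and green lies clockwise from it.

```bash
python3 - <<'E'
from h import *
t=imaging.camera("top"); s=imaging.camera("side")
f=lambda u:(np.array(u)+.5)/5-.5+[165,120]
g=lambda u,z:(cast(t,f(u),z)[0]*1000).round(1)
C=[g(u,.015) for u in((65,62),(737,142),(715,382),(30,300))]; print(*C)
for a,b in((1,0),(2,3)):
  d=C[a]-C[b]; print('yaw',np.degrees(np.arctan2(d[0],-d[1])), np.hypot(*d[:2]))
for n,u,z in(('post',(152,148),.125),('dial',(313,178),.105),('handle',(548,98),.183),('hub',(575,203),.136),('bush',(502,150),.018+.015),('piston',(470,300),.06)):
  print(n,g(u,z))
print('tri handle',tri(t,[274.3,140.7],s,[293.3,189.0]),'post',tri(t,[196.1,152.4],s,[262.8,168.7]))
E
```

```text
[651.1 206.8  15. ] [ 606.4 -209.5   15. ] [ 456.4 -193.7   15. ] [501.5 222.5  15. ]
yaw -6.128624180507133 418.6929423814068
yaw -6.184517611328515 418.636417431642
post [569.3 138.3 125. ]
dial [558.3  49.2 105. ]
handle [585.  -77.6 183. ]
hub [538.8 -96.6 136. ]
bush [594.6 -62.7  33. ]
piston [497.1 -42.4  60. ]
tri handle [ 0.58576113 -0.07939886  0.16048451] post [0.56752539 0.13725051 0.10209868]
```

```bash
python3 -m handwheel '[1,40,60,5,0,0,0.12, 1,80,120,10,0,0,0.24, 1,80,120,10,0,0,0.24]'
```

```text
time_s: 0.55
position: [0.2031, -0.48, 0.2391]
orientation: [-179.9, -0.0, 26.9]
contact_force: [0.9, 0.3, -0.3]
opening: 0.0856
finger_force: 0.0
```

```bash
python3 -m handwheel '[1,30,50,0,0,0,0.08, 1,60,100,0,0,0,0.16, 1,91,140,0,0,0,0.25, 1,91,154,0,0,0,0.25, 1,91,154,0,0,0,0.25]' >/dev/null
python3 -m handwheel '[1,30,50,0,0,0,0.08, 1,60,100,0,0,0,0.16, 1,91,140,0,0,0,0.25, 1,91,154,0,0,0,0.25, 1,91,154,0,0,0,0.25]' 
python3 -m handwheel '[1,30,50,0,0,0,0.08, 1,60,100,0,0,0,0.16, 1,91,140,0,0,0,0.25, 1,91,154,0,0,0,0.25, 1,91,154,0,0,0,0.25]' >/dev/null
python3 -m handwheel '[1,30,50,0,0,0,0.08, 1,60,100,0,0,0,0.16, 1,91,140,0,0,0,0.25, 1,91,154,0,0,0,0.25, 1,91,154,0,0,0,0.25]'
```

```text
time_s: 1.38
position: [0.3866, -0.1689, 0.2402]
orientation: [180.0, -0.1, 55.6]
contact_force: [-0.8, -0.1, 0.1]
opening: 0.0855
finger_force: 0.0
time_s: 2.22
position: [0.568, 0.1391, 0.2384]
orientation: [-179.9, -0.1, 84.1]
contact_force: [1.1, 0.0, -0.0]
opening: 0.085
finger_force: 0.0
```

```bash
python3 -m handwheel '[1,0,-1,-35,0,0,0, 1,0,-1,-75,0,0,0, 1,0,-1,-115,0,0,0, 1,0,-1,-145,0,0,0, 1,0,-1,-155,0,0,0]'
python3 -m handwheel '[0.15,0,0,0,0,0,0, 0.1,0,0,0,0,0,0, 0.0,0,0,0,0,0,0, 0,0,0,0,0,0,0, 0,0,0,0,0,0,0]' 40
python3 - <<'E'
from h import *
t=imaging.camera("top"); i=t["frame"][110:210,160:320,::-1]; cv2.imwrite("pics/z3.png",cv2.resize(i,None,fx=5,fy=5,interpolation=cv2.INTER_CUBIC))
E
```

```text
time_s: 2.63
position: [0.5637, 0.1327, 0.0784]
orientation: [-179.5, 0.2, 83.9]
contact_force: [-0.9, -0.4, 0.5]
opening: 0.0856
finger_force: 0.0
time_s: 3.05
position: [0.5682, 0.134, 0.0877]
orientation: [179.8, -0.1, 83.9]
contact_force: [1.0, 0.9, -0.1]
opening: 0.0255
finger_force: 0.0
```

View pics/z3.png

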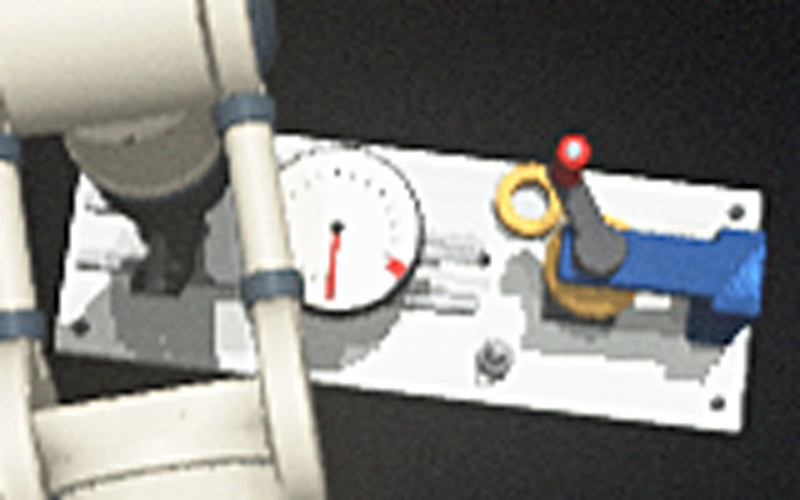

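The needle is at zero, pointing to (330,297) in the crop, the dial centre (337,228) is unmoved, and the fingers are still closing around the post.

```bash
python3 -m handwheel '[0,0,0,0,0,0,0, 0,0,0,0,0,0,0, 0,0,0,0,0,0,0, 0,0,0,0,0,0,0]' 40
python3 -m handwheel '[0,-0.5,-5,0,0,0,0, 0,-1,-10,0,0,0,0, 0,-1,-10,0,0,0,0]'
```

```text
time_s: 3.43
position: [0.5684, 0.1339, 0.0871]
orientation: [179.7, -0.1, 83.9]
contact_force: [3.5, -0.1, 5.8]
opening: 0.0149
finger_force: 39.4
time_s: 3.68
position: [0.5675, 0.1252, 0.0871]
orientation: [179.7, -0.2, 84.0]
contact_force: [4.1, 4.8, 5.6]
opening: 0.0151
finger_force: 39.5
```

```bash
cat >> h.py <<'E'
Y=np.array([.107,.9943]); X=np.array([.9943,-.107])
def needle(c,ctr,rmin=6,rmax=31):
    "ctr: dial centre xy (m). returns angle rad, and weight"
    f=c["frame"].astype(float); red=np.clip(f[...,0]-np.maximum(f[...,1],f[...,2])-30,0,None)
    v,u=np.nonzero(red); w=cast(c,np.c_[u,v],.107)[:,:2]-ctr; r=np.hypot(*w.T); k=(r>rmin/1e3)&(r<rmax/1e3)
    if not k.any(): return None
    g=red[v,u][k]; m=(w[k]*g[:,None]).sum(0)
    return round(float(np.arctan2(m@Y,-(m@X))),3), round(float(g.sum()))
def look(ctr=None):
    p=monitor.sense()["position"][:2]
    if ctr is None: ctr=p-.09*Y
    t=imaging.camera("top"); s=imaging.camera("side")
    print('ctr',np.round(ctr,4),'top',needle(t,ctr),'side',needle(s,ctr)); return t,s
E
python3 - <<'E'
from h import *
t,s=look()
i=t["frame"][110:210,160:320,::-1]; j=s["frame"][140:240,220:380,::-1]
cv2.imwrite("pics/z4.png",cv2.resize(np.vstack([i,j]),None,fx=3,fy=3,interpolation=cv2.INTER_CUBIC))
E
```

```text
ctr [0.5579 0.0358] top (0.279, 1052) side (0.073, 365)
```

View pics/z4.png

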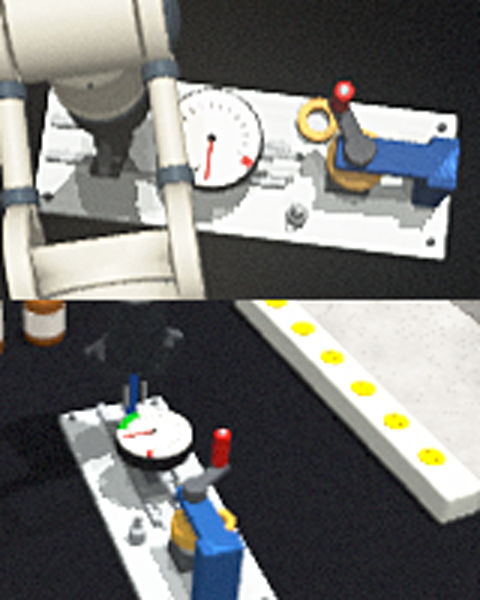

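Needle is still at zero in both views. The side view shows the whole dial unoccluded, while the arm hides the green zone from the top. The post sits about 4.5 mm toward +y of the TCP in the pads, so I'm correcting the centre offset for that.

```bash
cat >> h.py <<'E'
def held():
    return look(monitor.sense()["position"][:2]+[-.0101,-.0847])
E
python3 -c "from h import *; held()"
python3 -m handwheel '[0,-0.5,-5,0,0,0,0, 0,-1,-9,0,0,0,0, 0,-1,-9,0,0,0,0]'
python3 -c "from h import *; held()"
python3 -m handwheel '[0,-0.2,-2,0,0,0,0, 0,-0.3,-3,0,0,0,0, 0,-0.3,-3,0,0,0,0]'
python3 -c "from h import *; held()"
```

```text
ctr [0.5574 0.0406] top (0.015, 1079) side (-0.194, 416)
time_s: 4.13
position: [0.5665, 0.1164, 0.0871]
orientation: [179.7, -0.2, 84.0]
contact_force: [5.1, 4.4, 4.8]
opening: 0.0147
finger_force: 39.5
ctr [0.5564 0.0317] top (0.018, 1152) side (-0.136, 474)
time_s: 4.48
position: [0.5662, 0.1139, 0.0871]
orientation: [179.7, -0.3, 84.0]
contact_force: [3.7, 7.2, 4.4]
opening: 0.0149
finger_force: 39.5
ctr [0.5561 0.0292] top (0.025, 1078) side (-0.16, 275)
```

```bash
python3 -m handwheel '[0,-0.2,-2,0,0,0,0, 0,-0.3,-3,0,0,0,0, 0,-0.3,-3,0,0,0,0]' | sed -n '2p;4p'
python3 -c "from h import *; held()"
python3 -m handwheel '[0,-0.2,-1.5,0,0,0,0, 0,-0.2,-2,0,0,0,0, 0,-0.2,-2,0,0,0,0]'| sed -n '2p;4p'
python3 -c "from h import *; held()"
```

```text
position: [0.5659, 0.111, 0.0871]
contact_force: [4.6, 6.8, 5.9]
ctr [0.5558 0.0263] top (0.028, 1020) side (-0.174, 432)
position: [0.5657, 0.1091, 0.0871]
contact_force: [3.9, 8.4, 5.2]
ctr [0.5556 0.0244] top (0.019, 1080) side (-0.116, 321)
```

```bash
python3 -m handwheel '[0,-0.2,-1.5,0,0,0,0, 0,-0.2,-2,0,0,0,0, 0,-0.2,-2,0,0,0,0]'| sed -n '2p;4p'
python3 -c "from h import *; held()"
python3 -m handwheel '[0,-0.2,-1.5,0,0,0,0, 0,-0.2,-2,0,0,0,0, 0,-0.2,-2,0,0,0,0]'| sed -n '2p;4p'
python3 -c "from h import *; held()"
```

```text
position: [0.5655, 0.1071, 0.0871]
contact_force: [5.4, 6.5, 5.2]
ctr [0.5554 0.0224] top (0.024, 926) side (-0.162, 359)
position: [0.5653, 0.1051, 0.0871]
contact_force: [3.9, 7.1, 4.8]
ctr [0.5552 0.0204] top (0.019, 962) side (-0.162, 346)
```

```bash
python3 -m handwheel '[0,-0.2,-1.5,0,0,0,0, 0,-0.2,-2,0,0,0,0, 0,-0.2,-2,0,0,0,0]'| sed -n '2p;4p'
python3 -c "from h import *; held()"
python3 -m handwheel '[0,-0.2,-1,0,0,0,0, 0,-0.2,-1.5,0,0,0,0, 0,-0.2,-1.5,0,0,0,0]'| sed -n '2p;4p'
python3 -c "from h import *; held()"
```

```text
position: [0.5651, 0.1035, 0.0871]
contact_force: [3.8, 8.4, 5.5]
ctr [0.555  0.0188] top (0.089, 921) side (-0.07, 398)
position: [0.565, 0.1023, 0.0871]
contact_force: [4.7, 9.0, 5.5]
ctr [0.5549 0.0176] top (0.47, 912) side (0.326, 344)
```

```bash
python3 -m handwheel '[0,-0.1,-0.8,0,0,0,0, 0,-0.2,-1.5,0,0,0,0, 0,-0.2,-1.5,0,0,0,0]'| sed -n '2p;4p'
python3 -c "from h import *; held()"
```

```text
position: [0.5648, 0.1008, 0.0871]
contact_force: [5.9, 10.1, 3.6]
ctr [0.5547 0.0161] top (0.883, 447) side (0.828, 467)
```

```bash
python3 -m handwheel '[0.15,0,0,0,0,0,0, 0.3,0,0,0,0,0,0, 0.5,0,0,0,0,0,0, 0.6,0,0,0,0,0,0, 0.6,0,0,0,0,0,0]'
python3 -m handwheel '[0.6,0,0,30,0,0,0, 0.6,0,0,70,0,0,0, 0.6,0,0,110,0,0,0, 0.6,0,0,145,0,0,0, 0.6,0,0,155,0,0,0]'
python3 - <<'E'
from h import *
t,s=look(np.array([.5547,.0161]))
i=t["frame"][110:210,160:320,::-1]; j=s["frame"][140:240,220:380,::-1]
cv2.imwrite("pics/z5.png",cv2.resize(np.vstack([i,j]),None,fx=3,fy=3,interpolation=cv2.INTER_CUBIC))
for b in blobs(t["frame"],'red')+blobs(s["frame"],'red'): print(b[:3])
E
```

```text
time_s: 7.45
position: [0.5627, 0.0975, 0.0844]
orientation: [-179.9, 0.0, 83.9]
contact_force: [0.4, 0.2, -1.6]
opening: 0.0512
finger_force: 0.0
time_s: 7.87
position: [0.5644, 0.0977, 0.2472]
orientation: [179.5, -0.1, 83.9]
contact_force: [0.7, 0.0, 1.7]
opening: 0.0512
finger_force: 0.0
ctr [0.5547 0.0161] top (0.898, 414) side (0.833, 474)
(np.int32(26), [271, 137, 7, 7], [274.1, 140.2])
(np.int32(63), [291, 183, 6, 13], [293.3, 189.0])
```

View pics/z5.png

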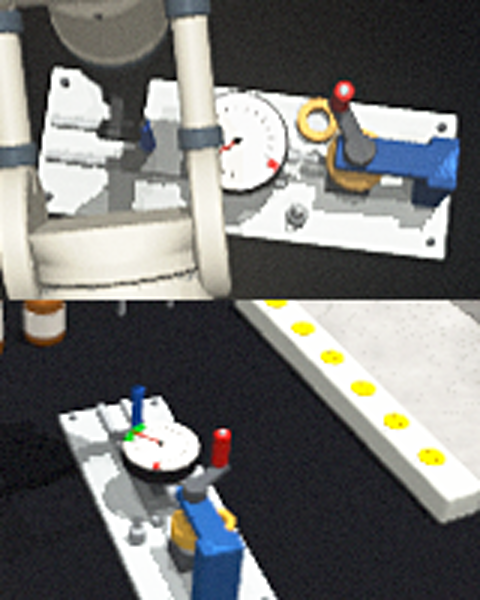

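Released. The needle stays at about 0.9 rad in green, and the handle hasn't moved. Next is the handle.

```bash
python3 -m handwheel '[0.6,3,-30,0,0,0,0, 0.6,8,-70,0,0,0,0, 0.6,13,-110,0,0,0,0, 0.6,18,-150,0,0,0,0, 0.6,21,-176,0,0,0,0]'
python3 -m handwheel '[0.6,0,0,0,0,0,0, 0.6,0,0,0,0,0,0, 0.6,0,0,0,0,0,0]'
```

```text
time_s: 8.38
position: [0.5832, -0.0815, 0.2363]
orientation: [-179.7, 0.0, 83.8]
contact_force: [0.1, 0.9, 0.2]
opening: 0.0516
finger_force: 0.0
time_s: 8.63
position: [0.5836, -0.0778, 0.2377]
orientation: [-179.8, -0.0, 83.9]
contact_force: [0.2, 0.2, 0.7]
opening: 0.0513
finger_force: 0.0
```

```bash
python3 -m handwheel '[0.6,1.5,-1,-25,0,0,0, 0.6,1.5,-1,-50,0,0,0, 0.6,1.5,-1,-75,0,0,0, 0.6,1.5,-1,-88,0,0,0, 0.6,1.5,-1,-88,0,0,0]'
python3 -m handwheel '[0.2,0,0,0,0,0,0, 0.1,0,0,0,0,0,0, 0,0,0,0,0,0,0, 0,0,0,0,0,0,0, 0,0,0,0,0,0,0]' 40
python3 - <<'E'
from h import *
t,s=look(np.array([.5547,.0161]))
i=t["frame"][110:210,160:320,::-1]; j=s["frame"][140:240,220:380,::-1]
cv2.imwrite("pics/z6.png",cv2.resize(np.vstack([i,j]),None,fx=3,fy=3,interpolation=cv2.INTER_CUBIC))
E
```

```text
time_s: 9.05
position: [0.5836, -0.0774, 0.1471]
orientation: [-179.6, -0.1, 84.0]
contact_force: [-0.2, 0.6, -0.2]
opening: 0.0513
finger_force: 0.0
time_s: 9.47
position: [0.5859, -0.0793, 0.1544]
orientation: [179.9, 0.0, 83.9]
contact_force: [-4.5, 0.0, 5.8]
opening: 0.0166
finger_force: 39.3
ctr [0.5547 0.0161] top (0.774, 716) side (0.634, 321)
```

View pics/z6.png

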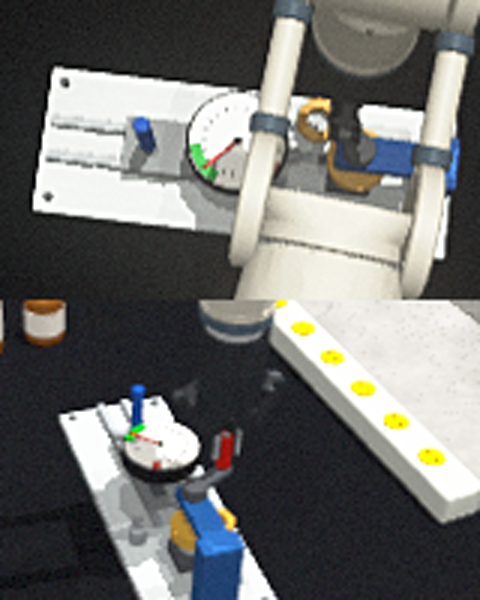

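The handle is gripped between the pads in both views, the needle is still in green, and the dial is visible. Starting a clockwise turn with small arcs.

```bash
python3 -m handwheel '[0,1.3,-3.7,0,0,0,0, 0,2.2,-7.5,0,0,0,0, 0,2.8,-11.4,0,0,0,0, 0,3.1,-15.3,0,0,0,0, 0,3.1,-15.3,0,0,0,0]'
python3 -c "
from h import *
look(np.array([.5547,.0161]))"
```

```text
time_s: 9.98
position: [0.5885, -0.0951, 0.1544]
orientation: [179.9, 0.0, 83.9]
contact_force: [-6.6, -1.2, 7.0]
opening: 0.0169
finger_force: 39.4
ctr [0.5547 0.0161] top (0.482, 1054) side (0.314, 374)
```

```bash
python3 -m handwheel '[0,-0.9,7.8,0,0,0,0, 0,-3.1,15.3,0,0,0,0, 0,-6.6,22.3,0,0,0,0, 0,-11.3,28.6,0,0,0,0, 0,-11.3,28.6,0,0,0,0]' | sed -n '2p;4p'
python3 -c "
from h import *
look(np.array([.5547,.0161]))"
python3 -m handwheel '[0,-5.7,5.4,0,0,0,0, 0,-12.2,9.7,0,0,0,0, 0,-19.4,12.9,0,0,0,0, 0,-27,14.7,0,0,0,0, 0,-27,14.7,0,0,0,0]'| sed -n '2p;4p'
python3 -c "
from h import *
look(np.array([.5547,.0161]))"
```

```text
position: [0.5779, -0.0655, 0.1544]
contact_force: [-1.6, 0.2, 6.3]
ctr [0.5547 0.0161] top (1.192, 752) side (1.133, 383)
position: [0.5511, -0.0501, 0.1544]
contact_force: [-1.3, 4.5, 8.0]
ctr [0.5547 0.0161] top (2.176, 510) side (-2.909, 678)
```

```bash
python3 -m handwheel '[0,-7.8,0.5,0,0,0,0, 0,-15.6,-0.4,0,0,0,0, 0,-23.1,-2.6,0,0,0,0, 0,-30.2,-6.1,0,0,0,0, 0,-30.2,-6.1,0,0,0,0]' | sed -n '2p;4p'
python3 - <<'E'
from h import *
t,s=look(np.array([.5547,.0161]))
i=t["frame"][110:210,160:320,::-1]; j=s["frame"][140:240,220:380,::-1]
cv2.imwrite("pics/z7.png",cv2.resize(np.vstack([i,j]),None,fx=3,fy=3,interpolation=cv2.INTER_CUBIC))
E
```

```text
position: [0.5202, -0.0559, 0.1544]
contact_force: [-4.5, 4.6, 9.4]
ctr [0.5547 0.0161] top (2.996, 192) side (-1.722, 2330)
```

View pics/z7.png

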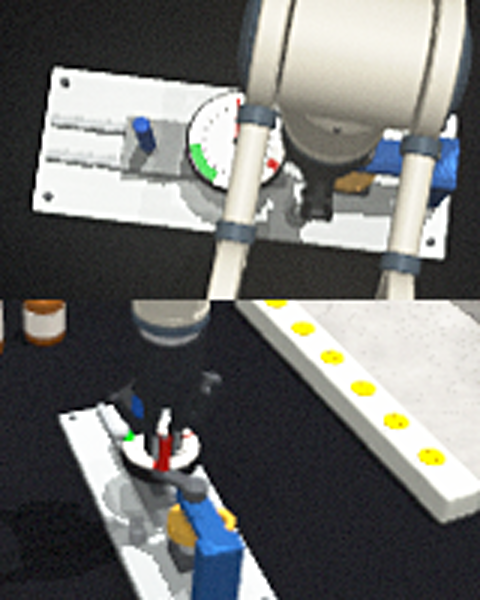

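The top view shows the needle pointing up at about π, partly under the forearm, and the handle blocks the side view. I'll carry on past the peak to get readings on the falling side, then fit for TDC.

```bash
L="from h import *
look(np.array([.5547,.0161]))"
python3 -m handwheel '[0,-6.3,-4.7,0,0,0,0, 0,-11.7,-10.4,0,0,0,0, 0,-16,-16.9,0,0,0,0, 0,-19.2,-24.1,0,0,0,0, 0,-19.2,-24.1,0,0,0,0]' | sed -n '2p;4p'
python3 -c "$L"
python3 -m handwheel '[0,-1.8,-7.6,0,0,0,0, 0,-2.3,-15.5,0,0,0,0, 0,-1.4,-23.3,0,0,0,0, 0,0.8,-30.8,0,0,0,0, 0,0.8,-30.8,0,0,0,0]' | sed -n '2p;4p'
python3 -c "$L"
```

```text
position: [0.5004, -0.0816, 0.1543]
contact_force: [-9.0, 1.8, 11.5]
ctr [0.5547 0.0161] top (-3.138, 1135) side (-1.313, 321)
position: [0.5028, -0.1137, 0.1543]
contact_force: [-0.0, -3.5, 8.8]
ctr [0.5547 0.0161] top (2.468, 957) side None
```

```bash
python3 - <<'E'
import numpy as np
from scipy.optimize import least_squares as ls
P=np.array([[585.9,-79.3],[588.5,-95.1],[577.9,-65.5],[551.1,-50.1],[520.2,-55.9],[500.4,-81.6],[502.8,-113.7]])
n=np.array([.774,.482,1.192,2.176,2.996,3.145,2.468])
c=ls(lambda c:np.hypot(*(P-c[:2]).T)-c[2],[543,-96,45]); print(c.x,c.fun.round(1)); C=c.x[:2]
a=np.arctan2(*(P-C).T[::-1])%(2*np.pi)
a[a>6]-=2*np.pi
print(np.degrees(a).round(1))
d=lambda p:5*np.cos(p)+np.sqrt(35**2-25*np.sin(p)**2)-5
w=np.array([1,1,1,1,.4,1,1])
s=ls(lambda x:w*(x[0]+.3*(d(a-x[1])-30)-n),[2,2.5]); T=s.x[1]; print(s.x[0],np.degrees(T),s.fun.round(3), 'peak',s.x[0]+1.5)
for k in (45,c.x[2]): print(C+k*np.array([np.cos(T),np.sin(T)]))
E
```

```text
[543.49528321 -94.45563128  45.006641  ] [ 0.  0. -0. -0.  0. -0.  0.]
[ 19.7  -0.8  40.1  80.3 121.1 163.4 205.3]
1.7380434444253439 147.64609408888282 [-0.026 -0.052 -0.004  0.047  0.025  0.029 -0.004] peak 3.238043444425344
[505.48114074 -70.37399985]
[505.4755307  -70.37044593]
```

```bash
L="from h import *
look(np.array([.5547,.0161]))"
python3 -m handwheel '[0,3.5,-7,0,0,0,0, 0,8.2,-13.3,0,0,0,0, 0,13.9,-18.7,0,0,0,0, 0,20.4,-23.1,0,0,0,0, 0,20.4,-23.1,0,0,0,0]' | sed -n '1,2p;4p'
python3 -c "$L"
python3 -m handwheel '[0,-6.5,4.4,0,0,0,0, 0,-12.2,9.8,0,0,0,0, 0,-12.2,9.8,0,0,0,0]' | sed -n '2p;4p'
python3 -c "$L"
python3 -m handwheel '[0,-4.7,6.3,0,0,0,0, 0,-8.2,13.3,0,0,0,0, 0,-10.4,20.9,0,0,0,0, 0,-11.3,28.6,0,0,0,0, 0,-11.3,28.6,0,0,0,0]' | sed -n '2p;4p'
python3 -c "$L"
```

```text
time_s: 13.08
position: [0.5246, -0.1354, 0.1543]
contact_force: [3.5, 1.8, 6.2]
ctr [0.5547 0.0161] top (1.477, 642) side (1.432, 144)
position: [0.5108, -0.1255, 0.1543]
contact_force: [-0.7, 2.0, 8.1]
ctr [0.5547 0.0161] top (2.013, 975) side None
position: [0.4985, -0.0968, 0.1543]
contact_force: [-7.1, 0.5, 10.7]
ctr [0.5547 0.0161] top (2.913, 1112) side (-2.706, 84)
```

```bash
python3 - <<'E'
import numpy as np
from scipy.optimize import least_squares as ls
P=np.array([[585.9,-79.3],[588.5,-95.1],[577.9,-65.5],[551.1,-50.1],[520.2,-55.9],[500.4,-81.6],[502.8,-113.7],[524.6,-135.4],[510.8,-125.5],[498.5,-96.8]])
n=np.array([.774,.482,1.192,2.176,2.996,3.145,2.468,1.477,2.013,2.913])
w=np.array([1,1,1,1,.3,1,1,1,1,1])
c=ls(lambda c:np.hypot(*(P-c[:2]).T)-c[2],[543,-96,45]); print(c.x,c.fun.round(1)); C=c.x[:2]
a=np.arctan2(*(P-C).T[::-1])%(2*np.pi); a[a>6]-=2*np.pi
d=lambda p:5*np.cos(p)+np.sqrt(35**2-25*np.sin(p)**2)-5
for e in(0,1):
  s=ls(lambda x:w*(x[0]+.3*(d(a-x[1])-30)-n+e*(x[2]*np.sin(n)+x[3]*np.cos(n))),[2,2.5,0,0]); T=s.x[1]; print(s.x,np.degrees(T),s.fun.round(3))
  print(C+45*np.array([np.cos(T),np.sin(T)]))
E
```

```text
[543.48868944 -94.49545788  45.03124717] [ 0.  -0.  -0.   0.   0.  -0.1 -0.   0.   0.   0. ]
[1.74177693 2.58124359 0.         0.        ] 147.89436351808232 [-0.026 -0.05  -0.006  0.045  0.019  0.035  0.006 -0.032  0.001  0.022]
[505.3705556  -70.57877181]
[ 1.75711771  2.59633268 -0.01078974  0.05318595] 148.75890497368655 [ 0.004 -0.003 -0.001 -0.001  0.004  0.004 -0.006 -0.001  0.007 -0.003]
[505.01402745 -71.15664076]
```

```bash
python3 -m handwheel '[0,0.5,7.8,0,0,0,0, 0,2.3,15.5,0,0,0,0, 0,5.4,22.7,0,0,0,0, 0,6.5,25.6,0,0,0,0, 0,6.5,25.6,0,0,0,0]' | sed -n '2p;4p'
python3 -m handwheel '[0,0,0,0,0,0,0, 0,0,0,0,0,0,0]'
```

```text
position: [0.5054, -0.0703, 0.1544]
contact_force: [-4.6, 4.4, 10.4]
time_s: 14.63
position: [0.5054, -0.0703, 0.1543]
orientation: [179.9, -0.1, 84.0]
contact_force: [-6.7, 4.5, 10.0]
opening: 0.017
finger_force: 40.4
```

```bash
python3 -m handwheel '[0,-0.6,-1,0,0,0,0, 0,-0.6,-1,0,0,0,0]' | sed -n '2p;4p'
python3 -m handwheel '[0.1,0,0,0,0,0,0, 0.2,0,0,0,0,0,0, 0.4,0,0,0,0,0,0, 0.6,0,0,0,0,0,0, 0.6,0,0,0,0,0,0]'
python3 -m handwheel '[0.6,0,0,20,0,0,0, 0.6,0,0,50,0,0,0, 0.6,0,0,80,0,0,0, 0.6,0,0,110,0,0,0, 0.6,0,0,120,0,0,0]'
python3 -m handwheel '[0.6,0,-30,0,0,0,0, 0.6,0,-70,0,0,0,0, 0.6,0,-110,0,0,0,0, 0.6,0,-150,0,0,0,0, 0.6,0,-180,0,0,0,0]'
python3 -m handwheel '[0.6,0,-30,0,0,0,0, 0.6,0,-60,0,0,0,0, 0.6,0,-90,0,0,0,0, 0.6,0,-90,0,0,0,0, 0.6,0,-90,0,0,0,0]'
python3 - <<'E'
from h import *
t,s=look(np.array([.5547,.0161]))
i=t["frame"][110:210,160:320,::-1]; j=s["frame"][140:240,220:380,::-1]
cv2.imwrite("pics/z8.png",cv2.resize(np.vstack([i,j]),None,fx=3,fy=3,interpolation=cv2.INTER_CUBIC))
rt=[b for b in blobs(t["frame"],'red') if 255<b[2][0]<310]; rs=[b for b in blobs(s["frame"],'red') if 250<b[2][0]<320]
for b in rt+rs: print(b[:3])
for x in rt:
  for y in rs: print(tri(t,x[2],s,y[2]).round(4))
E
```

```text
position: [0.5048, -0.0713, 0.1543]
contact_force: [-5.0, 3.8, 10.7]
time_s: 15.22
position: [0.5047, -0.0724, 0.1516]
orientation: [-180.0, 0.0, 83.9]
contact_force: [-0.1, 0.1, -0.2]
opening: 0.051
finger_force: 0.0
time_s: 15.63
position: [0.5056, -0.0726, 0.2768]
orientation: [179.6, 0.0, 83.9]
contact_force: [1.0, 0.0, 1.2]
opening: 0.0509
finger_force: 0.0
time_s: 16.05
position: [0.5041, -0.2551, 0.2704]
orientation: [-179.9, 0.0, 83.9]
contact_force: [0.4, -0.2, -0.5]
opening: 0.0514
finger_force: 0.0
time_s: 16.47
position: [0.5041, -0.3436, 0.2697]
orientation: [-179.8, -0.1, 83.8]
contact_force: [1.1, 0.2, 0.1]
opening: 0.0512
finger_force: 0.0
ctr [0.5547 0.0161] top (-3.072, 1064) side (-1.268, 2391)
(np.int32(24), [270, 166, 6, 7], [272.4, 169.5])
(np.int32(48), [269, 190, 6, 11], [271.6, 195.0])
[ 0.5064 -0.0744  0.1558]
```

View pics/z8.png

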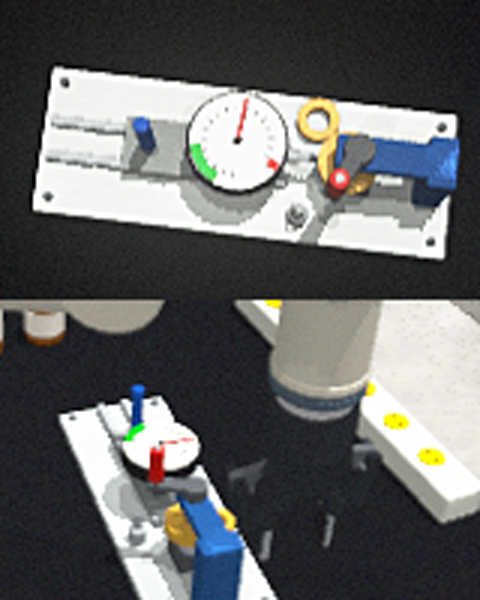

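The needle reads 3.21 rad against a fitted peak of 3.20. The gripper is clear, and the bush, piston and the rest are where they were.

```bash
python3 -c "
from bench import sign_off; print(sign_off())"
```

```text
the job is handed in; nothing more can be done
None
```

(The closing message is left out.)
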